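# Dock the battery packs in charging order

### The arm

A 6-joint arm with a two-finger parallel gripper is mounted at the origin on the work surface. World frame = base frame: x ahead of the robot, y to its left, z up, the work surface at z = 0. Lengths are in m, angles in rad, forces in N, time in s.
With the tool pointing down it reaches from about 0.325 to 0.85 m from the base axis. Payload 4.4 kg.
Tool frame: the origin (TCP) lies midway between the tips of the shut fingers; the grasp point (between the pads) lies 19 mm behind it (manip.grip_depth is the z of the grasp point in the tool frame, in m); z points along the fingers, y is the line along which they close (so a half turn about z gives the same grasp; the last joint's range is limited). The gripper opens to 94 mm and grips with 3 to 60 N. Pads are 16 mm wide; open, the fingers measure 119 mm over their backs; the gripper's body (75 mm by 177 mm) begins 78 mm behind the grasp point.
Start: joints at [1.115, 0.207, 1.542, -0, 1.393, -0.15], TCP at [0.173, 0.548, 0.205] pointing down, gripper open.
Joint ranges: [-2.73, 2.73], [-0.86, 2.22], [0.23, 2.46], [-1.11, 4.25], [0.08, 2.63], [-2.82, 2.82]. Speed limits (rad/s): [2.79, 2.79, 3.14, 3.14, 3.14, 3.14].

### API

Orientations are given as a rotation vector (axis times angle).
In Python, from cell import manip gives the robot as it stands.
- The arm moves only by the tool move_arm, never from a script. Its argument "commands" is a list of rows, each an object with "travel": the shift along the tool's x, y, z in units of 60 mm (1.0 is 60 mm), a list of three; "yaw": the turn about the tool's z in units of 5 degrees (1.0 is 5 degrees); "fingers": the opening, from 0 (shut) to 1 (fully open). In form: [{"travel": [tx, ty, tz], "yaw": yaw, "fingers": fingers}, ...]. A call has 1 to 8 rows; each row shifts and turns the commanded pose from where the row before left it, along the tool's axes as they then stand; what a row does not reach is not made up. A row lasts 1/8 s, in which the tool goes at most 62.5 mm and 10.7 degrees, less where a joint would pass 70% of its speed; a pose out of reach is approached as far as the arm can. A call is refused whole if a number of a shift passes 1 or a number of a turn 1, either way. A call with a gripper value outside its range is refused whole. The fingers move at their own pace and stop on an object; "force" is the grip in N (left out, the last holds). Time passes only in rows, so rows that do not move let the fingers close. It gives the time, the measured TCP pose, the force, the opening and the grip force at its end, in the units of the state.
- manip.get_state(): the state, without advancing time (a new reading comes with each control period).
- manip.read_camera(name): name is "scene" or "side" or "wrist"; returns the picture (480x640x3 uint8, blue, green, red); there is no depth.
- manip.calibration(name): a dict with "intrinsics" (3x3 intrinsics, pixels), "distortion" ([k1, k2, p1, p2, k3] as OpenCV has them; the pictures are not rectified), "world_from_camera" (4x4, takes a point from camera to world coordinates); the wrist camera has in their place "tool_from_camera" (4x4, takes a point from camera to tool coordinates, whose origin is the TCP and whose axes are the flange's). Camera axes: x right, y up, looking along -z (the intrinsics and any distortion apply to the point x, -y, -z); pixel columns grow to the right and rows downward; lengths in m; the calibration is good to about 2 mm. A picture is of the moment at which its call begins: read the wrist's pose just before it. calibration takes no time and is no camera call.
- manip.finish_job(): hands the job in; it is judged then, once.
The state is a dict: "clock": time; "joints": joint angles; "joint_velocities": joint speeds; "effort": joint torques, N m; "eef_pos": TCP position; "eef_rot": TCP orientation; "ft_force": force on the tool from outside, world axes, zero at the start; "ft_torque": the same for the moment, N m; "grip_width": finger opening in m; "grasp_force": force on a finger pad.
Only numpy, scipy, OpenCV 4.12 (cv2) and the standard library are available. Lean on these libraries where they do the work, as an engineer would, in place of code of your own. Each camera call takes 0.05 s, during which the arm holds its last target. There are 200 camera calls.

### The job

Slide the three battery packs across the bench into the charging dock, one pack to a bay and each fully home against the back of its bay, filling the bays in order of the raised white studs on their heads: first the bay with one stud, then two, then three. Once all three packs are home, and not before, twist the spring-return start switch clockwise to its stop and let it spring back. Leave the other things on the bench where they are.

Things in the scene. Friction and masses are not known exactly. Their poses are not given: they have to be found in the camera images.
- dock: Charging dock (fixed): grey power rail 320 mm long and 100 mm high behind three identical bays, side by side, 98 mm between centres. Each bay is a floorless slot 82 mm wide between 8 mm walls 38 mm high, closed by a black head 85 mm high and 68 mm deep. Origin: on the bench, the docked point of the middle bay; x points into the bays, y across them, z up.
- bay_one: Bay one (fixed): one raised white stud on its head (16 mm wide). The bays' order changes. Origin: on the bench, where a fully docked pack's origin lies; x points into the bay. Stop face at x = +43 mm; walls from x = -29 mm to the stop, mouth flaring out to 98 mm wide at x = -40 mm. A docked pack's rear face is at x = -43 mm, just outside.
- bay_two: Bay two (fixed): two raised white studs on its head (16 mm wide, 26 mm apart). The bays' order changes. Origin: on the bench, where a fully docked pack's origin lies; x points into the bay. Stop face at x = +43 mm; walls from x = -29 mm to the stop, mouth flaring out to 98 mm wide at x = -40 mm. A docked pack's rear face is at x = -43 mm, just outside.
- bay_three: Bay three (fixed): three raised white studs on its head (16 mm wide, 26 mm apart). The bays' order changes. Origin: on the bench, where a fully docked pack's origin lies; x points into the bay. Stop face at x = +43 mm; walls from x = -29 mm to the stop, mouth flaring out to 98 mm wide at x = -40 mm. A docked pack's rear face is at x = -43 mm, just outside.
- pack_a: Loose battery pack, 86 mm long (x), 76 mm wide (y), 52 mm high (the black upper 18 mm is 3 mm smaller all round), 0.4 to 0.85 kg, upright on a thin cardboard sheet, roughly in front of a bay, too wide to grasp well. The packs are alike: any may go into any bay. Origin: centre of its underside; x along its length, its terminals at +x, facing the dock.
- pack_b: Loose battery pack, 86 mm long (x), 76 mm wide (y), 52 mm high (the black upper 18 mm is 3 mm smaller all round), 0.4 to 0.85 kg, upright on a thin cardboard sheet, roughly in front of a bay, too wide to grasp well. The packs are alike: any may go into any bay. Origin: centre of its underside; x along its length, its terminals at +x, facing the dock.
- pack_c: Loose battery pack, 86 mm long (x), 76 mm wide (y), 52 mm high (the black upper 18 mm is 3 mm smaller all round), 0.4 to 0.85 kg, upright on a thin cardboard sheet, roughly in front of a bay, too wide to grasp well. The packs are alike: any may go into any bay. Origin: centre of its underside; x along its length, its terminals at +x, facing the dock.
- switch_box: Grey switch box of the charger (fixed), 110 x 110 x 45 mm high, on the bench on the right-hand side. Origin: centre of its underside, below the knob's axis; z up. With the knob at rest the bar lies along the box's x axis.
- switch_grip (a point): The black bar knob on top of the switch box: bar 46 mm long (along this point's x, which turns with the knob), 14 mm thick (y), 26 mm high. The point lies on the vertical turning axis, at the middle of the bar's height, 67 mm above the bench; the bar's top is at 80 mm.
- switch (a joint): Angle of the start switch: 0 at rest, growing as it turns clockwise seen from above, stop at 1.0 rad; a spring (about 0.15 N m at the stop) turns it back when it is let go.
- bottle: White plastic bottle with black cap, 60 mm diameter, 120 mm tall, standing. Not part of the job. Origin: centre of its underside.
- tin: Bare steel can, 68 mm diameter, 70 mm tall, standing. Not part of the job. Origin: centre of its underside.
- tub: Open white plastic beaker, 90 mm across its mouth, 70 mm tall, standing. Not part of the job. Origin: centre of its underside.
- screwdriver: Loose screwdriver lying on the bench. Not part of the job. Origin: on its underside, x along its length.
- spanner: Loose steel spanner lying on the bench. Not part of the job. Origin: on its underside, x along its length.
There are look-alikes about, which are no part of the job. Leave any red or yellow look-alike of the pack_c alone.

How it is judged:
By the outcome, as a careful person would: the job done as asked, in the order asked, and still so for the second after the job is handed in, with the robot touching nothing.
It also fails if it takes over 64 s, if anything falls off the work surface, if the arm or the gripper's body presses on something with over 40 N, if the wrist force passes 120 N, or if a joint passes its speed limit or range.

## Working session

There is one attempt and no reset: what is moved stays moved. The work goes in short steps, Python scripts to look and compute and a tool call to move; the robot and the scene stay as the last step left them, time stands still between calls to the robot, and variables do not carry over. Pictures are saved under pics/ and viewed, at most 10 in all, crops included, and the job is handed in when it is done.

Besides the shell and the picture viewer there is one more tool, called after ">>>" as name(argument=value, ...) on one line, values as JSON. move_arm: Moves the arm, as the interface text tells. Its arguments: {"type":"object","properties":{"commands":{"type":"array"},"force":{"type":"number"}},"required":["commands"]}

```bash
mkdir -p pics; ls; cat > h.py <<'E'
import numpy as np, cv2
from cell import manip
def ray(name,uv,T=None):
    c=manip.calibration(name); K=np.array(c["intrinsics"]);D=np.array(c["distortion"])
    T=np.array(c["world_from_camera"]) if T is None else T
    p=cv2.undistortPoints(np.array(uv,float).reshape(-1,1,2),K,D).reshape(-1,2)
    d=np.c_[p[:,0],-p[:,1],-np.ones(len(p))]@T[:3,:3].T
    return T[:3,3],d
def wristT(s=None):
    s=s or manip.get_state(); T=np.eye(4); T[:3,:3]=cv2.Rodrigues(np.array(s["eef_rot"],float))[0]; T[:3,3]=s["eef_pos"]
    return T@np.array(manip.calibration("wrist")["tool_from_camera"])
def plane(name,uv,z,T=None):
    o,d=ray(name,uv,T); return o+d*((z-o[2])/d[:,2])[:,None]
E
python3 - <<'E'
from h import *
for n in["scene","side"]:
    cv2.imwrite(f"pics/{n}0.png",manip.read_camera(n)); print(np.round(manip.calibration(n)["world_from_camera"],3).tolist())
s=manip.get_state();print({k:np.round(v,3).tolist() for k,v in s.items()})
E
```

```text
pics
[[0.857, -0.405, 0.318, 0.965], [0.515, 0.673, -0.531, -0.856], [0.001, 0.619, 0.785, 1.143], [0.0, 0.0, 0.0, 1.0]]
[[0.715, 0.497, -0.492, -0.0], [-0.699, 0.516, -0.495, -0.702], [0.008, 0.698, 0.716, 0.892], [0.0, 0.0, 0.0, 1.0]]
{'clock': 0.1, 'joints': [1.116, 0.207, 1.543, -0.0, 1.394, -0.15], 'joint_velocities': [0.0, -0.002, -0.002, 0.0, 0.001, -0.001], 'effort': [-0.0, -37.186, -28.229, 0.07, 0.031, -0.0], 'eef_pos': [0.172, 0.548, 0.204], 'eef_rot': [-0.477, -3.105, 0.003], 'ft_force': [-0.209, 0.179, -0.577], 'ft_torque': [-0.012, -0.004, 0.018], 'grasp_force': 0.0, 'grip_width': 0.094}
```

View pics/scene0.png

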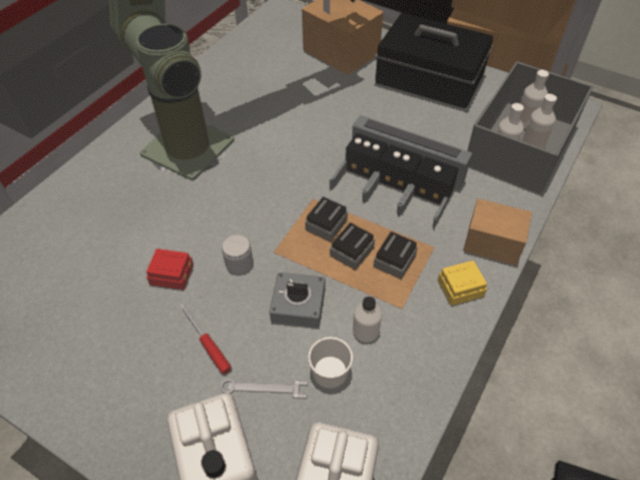

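View pics/side0.png

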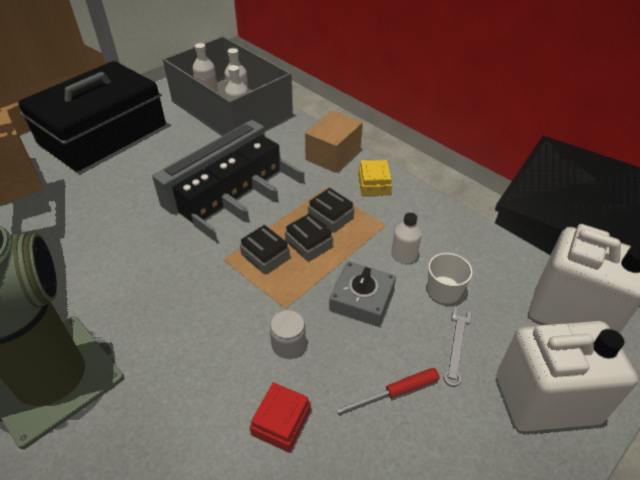

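Scene view: studs left to right are three (357–376,145), two (397–406,156), one (437,168). Dark packs at (327,217), (352,245), (396,254); red (170,268) and yellow (463,282) look-alikes are to be left; knob at (297,290). The side view agrees. I'll get coarse positions, then a wrist look.

```bash
python3 - <<'E'
from h import *
def tri(a,b):
    o1,d1=ray("scene",[a]);o2,d2=ray("side",[b]);d1=d1[0];d2=d2[0]
    t=np.linalg.lstsq(np.c_[d1,-d2],o2-o1,rcond=None)[0]; p=o1+t[0]*d1;q=o2+t[1]*d2
    return np.round((p+q)/2,3),round(np.linalg.norm(p-q),4)
for n,a,b in[("stud1",(437,168),(257,146)),("stud3a",(357,142),(187,188)),("stud3c",(376,147),(205,177)),("stud2a",(397,154),(222,165)),("stud2b",(406,157),(232,160)),("knob",(297,284),(366,270)),
 ("packL",(327,212),(265,244)),("packM",(352,240),(309,231)),("packR",(397,249),(331,204)),("bottlecap",(369,303),(410,218)),("tin",(236,243),(288,324))]: print(n,*tri(a,b))
T=wristT();print(np.round(T,3)); print(np.round(manip.calibration("wrist")["tool_from_camera"],3))
print(np.round(manip.calibration("wrist")["intrinsics"],0).tolist())
E
```

```text
stud1 [0.661 0.197 0.088] 0.0022
stud3a [0.44  0.181 0.086] 0.0019
stud3c [0.493 0.186 0.088] 0.0015
stud2a [0.551 0.195 0.086] 0.0016
stud2b [0.578 0.19  0.091] 0.0008
knob [ 0.55  -0.28   0.092] 0.0038
packL [ 0.48  -0.042  0.044] 0.0072
packM [ 0.576 -0.085  0.045] 0.0018
packR [ 0.679 -0.052  0.042] 0.0029
bottlecap [ 0.71  -0.257  0.114] 0.0008
tin [ 0.362 -0.252  0.073] 0.0063
[[ 0.299 -0.923 -0.243  0.102]
 [ 0.954  0.289  0.077  0.572]
 [-0.001 -0.255  0.967  0.384]
 [ 0.     0.     0.     1.   ]]
[[ 0.001  0.967  0.255  0.074]
 [ 1.    -0.001 -0.001  0.001]
 [-0.001  0.255 -0.967 -0.179]
 [ 0.     0.     0.     1.   ]]
[[338.0, 0.0, 317.0], [0.0, 338.0, 228.0], [0.0, 0.0, 1.0]]
```

>>> move_arm(commands=[{"travel": [0,0,-0.25],"yaw": 1,"fingers": 1},{"travel": [0,0,-0.25],"yaw": 1,"fingers": 1},{"travel": [0,0,-0.25],"yaw": 1,"fingers": 0.5},{"travel": [0,0,-0.25],"yaw": 1,"fingers": 0.5},{"travel": [0,0,-0.25],"yaw": 1,"fingers": 0.5},{"travel": [0,0,-0.25],"yaw": 1,"fingers": 0.5},{"travel": [0,0,0],"yaw": 1,"fingers": 0.5},{"travel": [0,0,0],"yaw": 1,"fingers": 0.5}])

```text
clock: 1.1
eef_pos: [0.1725, 0.5483, 0.2951]
eef_rot: [1.514, 2.753, -0.001]
ft_force: [0.4, -0.2, -0.2]
grip_width: 0.0472
grasp_force: 0.0
```

>>> move_arm(commands=[{"travel": [-0.7,0.1,0],"yaw": 1,"fingers": 0.5},{"travel": [-0.7,0.1,0],"yaw": 1,"fingers": 0.5},{"travel": [-0.7,0.1,0],"yaw": 1,"fingers": 0.5},{"travel": [-0.7,0.2,0],"yaw": 1,"fingers": 0.5},{"travel": [-0.7,0.2,0],"yaw": 1,"fingers": 0.5},{"travel": [-0.7,0.5,0],"yaw": 0.7,"fingers": 0.5},{"travel": [-0.6,0.6,0],"yaw": 0,"fingers": 0.5},{"travel": [-0.6,0.6,0],"yaw": 0,"fingers": 0.5}])

```text
clock: 2.1
eef_pos: [0.4043, 0.2647, 0.2951]
eef_rot: [-2.142, -2.298, 0.0]
ft_force: [-0.0, -0.1, -0.3]
grip_width: 0.0469
grasp_force: 0.0
```

>>> move_arm(commands=[{"travel": [-0.75,0.41,0],"yaw": 0,"fingers": 0.5},{"travel": [-0.75,0.41,0],"yaw": 0,"fingers": 0.5},{"travel": [-0.75,0.41,0],"yaw": 0,"fingers": 0.5},{"travel": [-0.75,0.41,0],"yaw": 0,"fingers": 0.5},{"travel": [-0.8,0.4,0],"yaw": 0,"fingers": 0.5},{"travel": [-0.8,0.4,0],"yaw": 0,"fingers": 0.5},{"travel": [0,0,0],"yaw": 0,"fingers": 0.5},{"travel": [0,0,0],"yaw": 0,"fingers": 0.5}])

```text
clock: 3.1
eef_pos: [0.5686, 0.0014, 0.2947]
eef_rot: [-2.141, -2.297, 0.001]
ft_force: [-0.4, 0.8, -0.2]
grip_width: 0.0471
grasp_force: 0.0
```

```bash
python3 - <<'E'
from h import *
import json
s=manip.get_state(); T=wristT(s); np.save("T1.npy",T)
im=manip.read_camera("wrist"); cv2.imwrite("pics/w1.png",im); print(np.round(s["eef_pos"],4),np.round(s["eef_rot"],3))
E
```

```text
[0.5686 0.0014 0.2947] [-2.141e+00 -2.297e+00  1.000e-03]
```

View pics/w1.png

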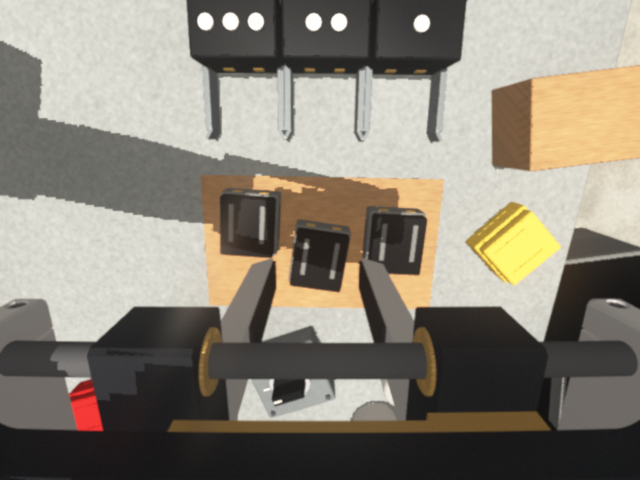

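```bash
python3 - <<'E'
import cv2
im=cv2.imread("pics/w1.png")[115:305,190:450]
cv2.imwrite("pics/w1c.png",cv2.resize(im,None,fx=3,fy=3,interpolation=cv2.INTER_CUBIC))
E
```

```text
(no output)
```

View pics/w1c.png

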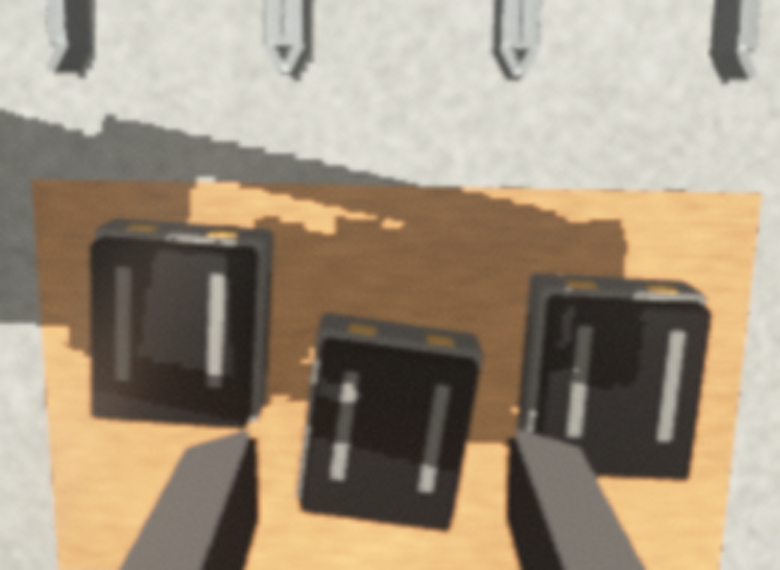

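Crop: pack tops L (93,240)-(252,426), M (318,340)-(448,530), R (545,296)-(688,478); inner wall tips at (288,72), (517,75). Knob partly visible at (290,388) in the full frame.

```bash
python3 - <<'E'
from h import *
T=np.load("T1.npy")
f=lambda l:np.array(l)/3+[190,115]
tips=plane("wrist",f([(288,72),(517,75)]),.03,T);print("tips",tips.round(4).tolist())
st=plane("wrist",[(205,21),(231,21),(256,21),(313,21),(339,21),(422,22)],.085,T);print("studs",st.round(4).tolist())
d=st[-1,:2]-st[1,:2];print("stud ang",np.degrees(np.arctan2(d[1],d[0])),np.linalg.norm(d))
d=tips[1,:2]-tips[0,:2];a=np.arctan2(d[1],d[0]);print("tip ang",np.degrees(a),np.linalg.norm(d))
ex=np.array([-np.sin(a),np.cos(a)]);ey=np.array([-np.cos(a),-np.sin(a)])
O=tips[:,:2].mean(0)+.040*ex
print("dock O",O,ex)
for n,c in dict(L=[(93,240),(259,247),(252,426),(92,416)],M=[(318,340),(478,356),(448,530),(302,508)],R=[(545,296),(709,307),(688,478),(533,473)]).items():
    P=plane("wrist",f(c),.052,T)[:,:2]; r=cv2.minAreaRect((P*1000).astype(np.float32)); c=P.mean(0); m=(P[0]+P[1]-P[2]-P[3])
    print(n,c.round(4),r[1],"yaw",np.degrees(np.arctan2(m[1],m[0])).round(1),"dock xy",((c-O)@ex).round(4),((c-O)@ey).round(4))
E
```

```text
tips [[0.5242, 0.0748, 0.03], [0.6212, 0.0805, 0.03]]
studs [[0.4394, 0.188, 0.085], [0.4664, 0.1897, 0.085], [0.4923, 0.1914, 0.085], [0.5511, 0.1954, 0.085], [0.5779, 0.1973, 0.085], [0.6637, 0.2029, 0.085]]
stud ang 3.820885355539799 0.19780477891106596
tip ang 3.3569071935675163 0.09717288869936437
dock O [0.57035197 0.11755988] [-0.05855557  0.99828415]
L [ 0.4825 -0.0377] (70.48516082763672, 80.05554962158203) yaw 89.9 dock xy -0.1498 0.0968
M [ 0.577  -0.0771] (82.59564971923828, 69.33014678955078) yaw 86.9 dock xy -0.1948 0.0048
R [ 0.6766 -0.0492] (70.54373931884766, 80.66641235351562) yaw 92.3 dock xy -0.1727 -0.0963
```

>>> move_arm(commands=[{"travel": [-0.71,0.58,0],"yaw": 0,"fingers": 0.5},{"travel": [-0.71,0.58,0],"yaw": 0,"fingers": 0.5},{"travel": [-0.71,0.58,0],"yaw": 0,"fingers": 0.5},{"travel": [0,0,0.9],"yaw": 0,"fingers": 0.5},{"travel": [0,0,0.95],"yaw": 0,"fingers": 0.5},{"travel": [0,0,0.95],"yaw": 0,"fingers": 0.5},{"travel": [0,0,0.95],"yaw": 0,"fingers": 0.5},{"travel": [0,0,0.88],"yaw": 0,"fingers": 0.5}])

```text
clock: 4.15
eef_pos: [0.6818, -0.1167, 0.0162]
eef_rot: [-2.139, -2.301, -0.0]
ft_force: [0.1, -0.3, -0.2]
grip_width: 0.0471
grasp_force: 0.0
```

>>> move_arm(commands=[{"travel": [0,0,0],"yaw": 0,"fingers": 0.5},{"travel": [0.1,0,0],"yaw": 0,"fingers": 0.5},{"travel": [0.1,0,0],"yaw": 0,"fingers": 0.5},{"travel": [0.1,0,0],"yaw": 0,"fingers": 0.5},{"travel": [0.1,0,0],"yaw": 0,"fingers": 0.5}])

```text
clock: 4.78
eef_pos: [0.6832, -0.0968, 0.0209]
eef_rot: [2.137, 2.293, 0.002]
ft_force: [1.0, -4.4, 2.5]
grip_width: 0.0467
grasp_force: 2.5
```

>>> move_arm(commands=[{"travel": [0.2,0,0],"yaw": 0,"fingers": 0.5},{"travel": [0.2,0,0],"yaw": 0,"fingers": 0.5},{"travel": [0.2,0,0],"yaw": 0,"fingers": 0.5},{"travel": [0.2,0,0],"yaw": 0,"fingers": 0.5},{"travel": [0.2,0,0],"yaw": 0,"fingers": 0.5},{"travel": [0.2,0,0],"yaw": 0,"fingers": 0.5},{"travel": [0,0,0],"yaw": 0,"fingers": 0.5}])

```text
clock: 5.65
eef_pos: [0.6758, -0.0225, 0.0186]
eef_rot: [2.141, 2.299, 0.002]
ft_force: [0.1, -0.6, -0.1]
grip_width: 0.0469
grasp_force: 0.3
```

```bash
python3 - <<'E'
from h import *
s=manip.get_state(); np.save("T2.npy",wristT(s)); print(np.round(s["eef_pos"],4))
im=manip.read_camera("wrist"); cv2.imwrite("pics/w2.png",im)
E
```

```text
[ 0.6758 -0.0225  0.0186]
```

View pics/w2.png

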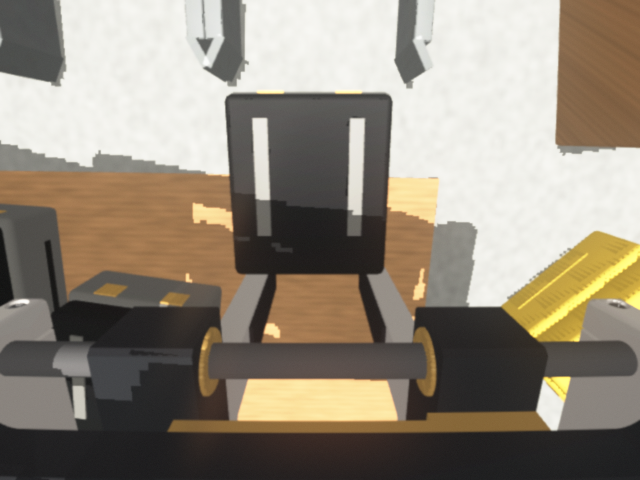

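Wrist view: pack R is square, x 228–390 px, centred within a few px between wall tips (207,66) and (425,66). Pushing on.

>>> move_arm(commands=[{"travel": [0.2,0.01,0],"yaw": 0,"fingers": 0.5},{"travel": [0.2,0.01,0],"yaw": 0,"fingers": 0.5},{"travel": [0.2,0.01,0],"yaw": 0,"fingers": 0.5},{"travel": [0.2,0,0],"yaw": 0,"fingers": 0.5},{"travel": [0.2,0,0],"yaw": 0,"fingers": 0.5},{"travel": [0.2,0,0],"yaw": 0,"fingers": 0.5},{"travel": [0.1,0,0],"yaw": 0,"fingers": 0.5},{"travel": [0.1,0,0],"yaw": 0,"fingers": 0.5}])

```text
clock: 6.7
eef_pos: [0.6714, 0.0608, 0.0177]
eef_rot: [2.141, 2.298, -0.001]
ft_force: [0.2, -6.0, 3.7]
grip_width: 0.047
grasp_force: 2.5
```

>>> move_arm(commands=[{"travel": [0.1,0,0],"yaw": 0,"fingers": 0.5},{"travel": [0.05,0,0],"yaw": 0,"fingers": 0.5},{"travel": [0.05,0,0],"yaw": 0,"fingers": 0.5}])

```text
clock: 7.08
eef_pos: [0.6707, 0.0693, 0.0178]
eef_rot: [2.138, 2.296, -0.007]
ft_force: [-0.2, -15.5, 3.7]
grip_width: 0.0472
grasp_force: 7.7
```

>>> move_arm(commands=[{"travel": [0.05,0,0],"yaw": 0,"fingers": 0.5},{"travel": [0.05,0,0],"yaw": 0,"fingers": 0.5}])

```text
clock: 7.32
eef_pos: [0.6704, 0.0695, 0.0178]
eef_rot: [2.136, 2.291, -0.017]
ft_force: [-2.2, -28.0, 3.4]
grip_width: 0.0469
grasp_force: 13.8
```

```bash
python3 - <<'E'
from h import *
s=manip.get_state(); np.save("T3.npy",wristT(s)); print(np.round(s["eef_pos"],4),np.round(s["ft_force"],1))
im=manip.read_camera("wrist"); cv2.imwrite("pics/w3.png",im)
E
```

```text
[0.6704 0.0695 0.0178] [ -2.2 -28.    3.4]
```

View pics/w3.png

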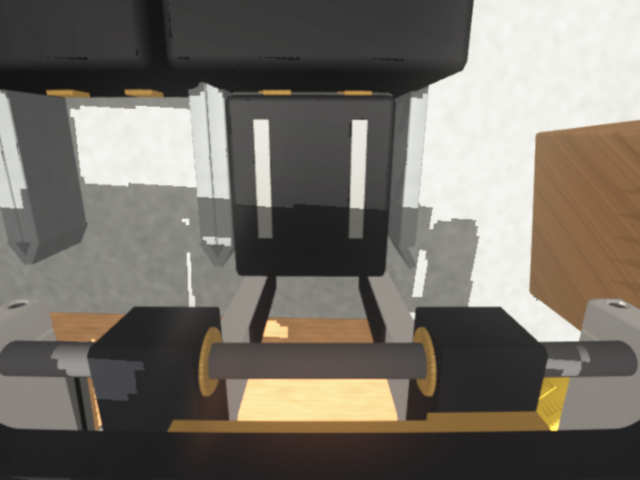

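Pack R is home: its front meets the head at row 95, and the force doubled with no movement. Next is pack M (bay two).

>>> move_arm(commands=[{"travel": [-0.6,0,0],"yaw": 0,"fingers": 0.5},{"travel": [-0.4,0,-0.8],"yaw": 0,"fingers": 0.5},{"travel": [-0.6,-0.5,-0.7],"yaw": 0,"fingers": 0.5},{"travel": [-0.7,-0.6,0],"yaw": 0,"fingers": 0.5},{"travel": [-0.7,-0.6,0],"yaw": 0,"fingers": 0.5},{"travel": [-0.67,-0.03,0],"yaw": 0,"fingers": 0.5},{"travel": [0,0,0.8],"yaw": 0,"fingers": 0.5},{"travel": [0,0,0.7],"yaw": 0,"fingers": 0.5}])

```text
clock: 8.38
eef_pos: [0.5816, -0.1469, 0.0156]
eef_rot: [-2.143, -2.294, -0.004]
ft_force: [0.3, -0.4, -0.1]
grip_width: 0.0469
grasp_force: 0.0
```

>>> move_arm(commands=[{"travel": [0,0,0],"yaw": 0,"fingers": 0.5}])

```text
clock: 8.5
eef_pos: [0.5775, -0.1449, 0.0124]
eef_rot: [-2.134, -2.289, 0.003]
ft_force: [-0.8, 0.1, 0.0]
grip_width: 0.047
grasp_force: 0.0
```

>>> move_arm(commands=[{"travel": [0.2,0.03,-0.05],"yaw": 0,"fingers": 0.5},{"travel": [0.1,0,0],"yaw": 0,"fingers": 0.5},{"travel": [0.1,0,0],"yaw": 0,"fingers": 0.5},{"travel": [0.1,0,0],"yaw": 0,"fingers": 0.5},{"travel": [0.15,0,0],"yaw": 0,"fingers": 0.5},{"travel": [0.2,0.02,0],"yaw": 0,"fingers": 0.5},{"travel": [0.2,0.02,0],"yaw": 0,"fingers": 0.5},{"travel": [0.2,0.02,0],"yaw": 0,"fingers": 0.5}])

```text
clock: 9.5
eef_pos: [0.5819, -0.0719, 0.0201]
eef_rot: [-2.141, -2.298, 0.001]
ft_force: [0.0, -3.6, 3.3]
grip_width: 0.0473
grasp_force: 1.9
```

>>> move_arm(commands=[{"travel": [0.2,0.02,0],"yaw": 0,"fingers": 0.5},{"travel": [0.2,0.02,0],"yaw": 0,"fingers": 0.5},{"travel": [0.2,0,0],"yaw": 0,"fingers": 0.5},{"travel": [0.2,0,0],"yaw": 0,"fingers": 0.5},{"travel": [0,0,0],"yaw": 0,"fingers": 0.5}])

```text
clock: 10.12
eef_pos: [0.5804, -0.0228, 0.0197]
eef_rot: [-2.139, -2.297, -0.0]
ft_force: [1.1, 0.4, -0.6]
grip_width: 0.0468
grasp_force: 0.0
```

```bash
python3 - <<'E'
from h import *
s=manip.get_state(); print(np.round(s["eef_pos"],4),np.round(s["ft_force"],1))
im=manip.read_camera("wrist"); cv2.imwrite("pics/w4.png",im)
E
```

```text
[ 0.5804 -0.0228  0.0197] [ 1.1  0.4 -0.6]
```

View pics/w4.png

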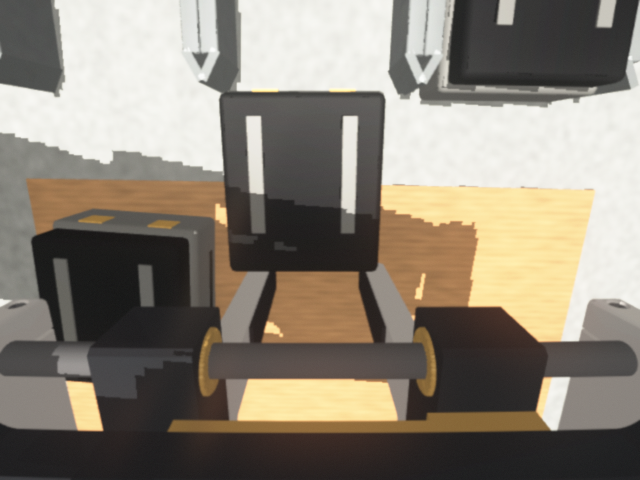

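Pack M is square, centre column 303 against mouth centre 314, so about 5 mm to shift right while pushing.

>>> move_arm(commands=[{"travel": [0.15,0.03,0],"yaw": 0,"fingers": 0.5},{"travel": [0.15,0.03,0],"yaw": 0,"fingers": 0.5},{"travel": [0.2,0.02,0],"yaw": 0,"fingers": 0.5},{"travel": [0.2,0,0],"yaw": 0,"fingers": 0.5},{"travel": [0.2,0,0],"yaw": 0,"fingers": 0.5},{"travel": [0.2,0,0],"yaw": 0,"fingers": 0.5},{"travel": [0.1,0,0],"yaw": 0,"fingers": 0.5},{"travel": [0.05,0,0],"yaw": 0,"fingers": 0.5}])

```text
clock: 11.18
eef_pos: [0.5808, 0.0507, 0.0204]
eef_rot: [2.141, 2.299, -0.0]
ft_force: [-0.2, -3.0, -2.0]
grip_width: 0.0467
grasp_force: 0.9
```

>>> move_arm(commands=[{"travel": [0.1,0,0],"yaw": 0,"fingers": 0.5},{"travel": [0.08,0,0],"yaw": 0,"fingers": 0.5},{"travel": [0.05,0,0],"yaw": 0,"fingers": 0.5}])

```text
clock: 11.55
eef_pos: [0.5799, 0.0638, 0.0204]
eef_rot: [2.141, 2.298, -0.001]
ft_force: [-0.8, -7.1, -1.2]
grip_width: 0.047
grasp_force: 3.7
```

>>> move_arm(commands=[{"travel": [0.05,0,0],"yaw": 0,"fingers": 0.5},{"travel": [0.05,0,0],"yaw": 0,"fingers": 0.5},{"travel": [0.05,0,0],"yaw": 0,"fingers": 0.5}])

```text
clock: 11.92
eef_pos: [0.5796, 0.0642, 0.0207]
eef_rot: [2.133, 2.293, -0.018]
ft_force: [-1.9, -29.1, 1.0]
grip_width: 0.0469
grasp_force: 14.4
```

```bash
python3 - <<'E'
from h import *
s=manip.get_state(); print(np.round(s["eef_pos"],4),np.round(s["ft_force"],1))
im=manip.read_camera("wrist"); cv2.imwrite("pics/w5.png",im)
E
```

```text
[0.5796 0.0642 0.0207] [ -1.9 -29.1   1. ]
```

View pics/w5.png

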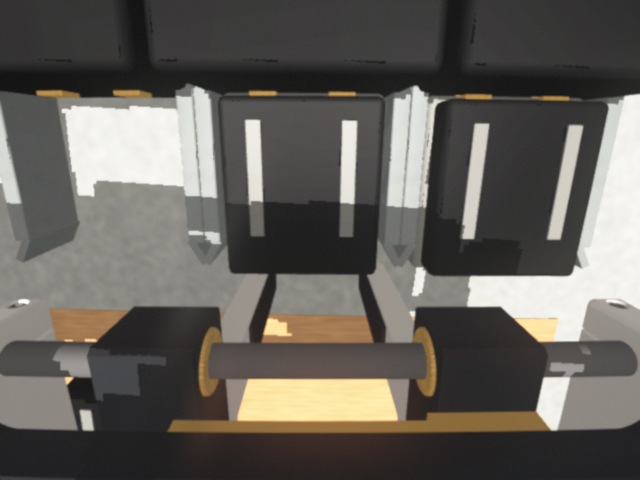

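Pack M is home (front at row 97 against the head; force doubled with no movement). Next is pack L.

>>> move_arm(commands=[{"travel": [-0.6,0,0],"yaw": 0,"fingers": 0.5},{"travel": [-0.4,0,-0.8],"yaw": 0,"fingers": 0.5},{"travel": [-0.6,-0.4,-0.7],"yaw": 0,"fingers": 0.5},{"travel": [-0.7,-0.6,0],"yaw": 0,"fingers": 0.5},{"travel": [-0.65,-0.74,0],"yaw": 0,"fingers": 0.5},{"travel": [0,0,0.8],"yaw": 0,"fingers": 0.5},{"travel": [0,0,0.7],"yaw": 0,"fingers": 0.5},{"travel": [0,0,0],"yaw": 0,"fingers": 0.5}])

```text
clock: 12.98
eef_pos: [0.4843, -0.1093, 0.0176]
eef_rot: [-2.137, -2.292, 0.003]
ft_force: [0.4, -0.1, 0.8]
grip_width: 0.0468
grasp_force: 0.0
```

>>> move_arm(commands=[{"travel": [0.1,0,0],"yaw": 0,"fingers": 0.5},{"travel": [0.1,0,0],"yaw": 0,"fingers": 0.5},{"travel": [0.1,0,0],"yaw": 0,"fingers": 0.5},{"travel": [0.1,0,0],"yaw": 0,"fingers": 0.5},{"travel": [0.2,0,0],"yaw": 0,"fingers": 0.5},{"travel": [0.2,0,0],"yaw": 0,"fingers": 0.5},{"travel": [0.2,0,0],"yaw": 0,"fingers": 0.5},{"travel": [0.2,0,0],"yaw": 0,"fingers": 0.5}])

```text
clock: 13.98
eef_pos: [0.4844, -0.0405, 0.022]
eef_rot: [2.137, 2.296, -0.001]
ft_force: [1.5, -6.5, 5.3]
grip_width: 0.0473
grasp_force: 3.3
```

```bash
python3 - <<'E'
from h import *
s=manip.get_state(); print(np.round(s["eef_pos"],4),np.round(s["ft_force"],1))
im=manip.read_camera("wrist"); cv2.imwrite("pics/w6.png",im)
E
```

```text
[ 0.4844 -0.0405  0.022 ] [ 1.5 -6.5  5.3]
```

View pics/w6.png

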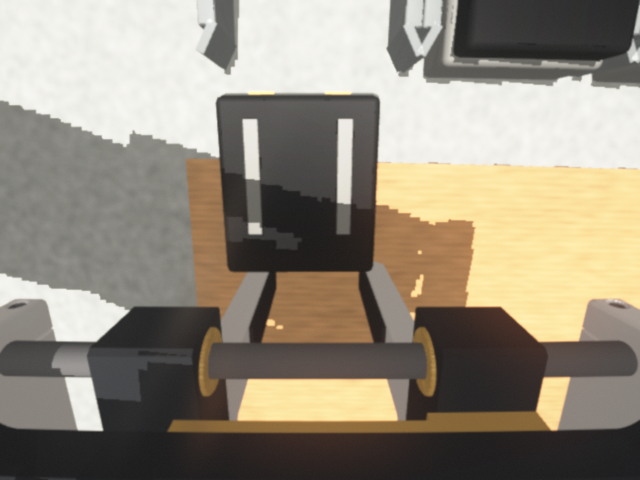

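Pack L is square; its centre column is 298 and the mouth centre about 311, so shift about 6 mm right while pushing.

>>> move_arm(commands=[{"travel": [0.15,0.03,0],"yaw": 0,"fingers": 0.5},{"travel": [0.15,0.03,0],"yaw": 0,"fingers": 0.5},{"travel": [0.15,0.03,0],"yaw": 0,"fingers": 0.5},{"travel": [0.2,0,0],"yaw": 0,"fingers": 0.5},{"travel": [0.2,0,0],"yaw": 0,"fingers": 0.5},{"travel": [0.2,0,0],"yaw": 0,"fingers": 0.5},{"travel": [0.2,0,0],"yaw": 0,"fingers": 0.5},{"travel": [0.1,0,0],"yaw": 0,"fingers": 0.5}])

```text
clock: 15.02
eef_pos: [0.4829, 0.0414, 0.0212]
eef_rot: [2.138, 2.298, -0.002]
ft_force: [0.8, -6.5, 4.5]
grip_width: 0.047
grasp_force: 3.3
```

>>> move_arm(commands=[{"travel": [0.1,0,0],"yaw": 0,"fingers": 0.5},{"travel": [0.08,0,0],"yaw": 0,"fingers": 0.5},{"travel": [0.05,0,0],"yaw": 0,"fingers": 0.5},{"travel": [0,0,0],"yaw": 0,"fingers": 0.5}])

```text
clock: 15.52
eef_pos: [0.4819, 0.0551, 0.0211]
eef_rot: [2.139, 2.298, -0.001]
ft_force: [0.5, -4.5, 3.0]
grip_width: 0.0469
grasp_force: 2.4
```

>>> move_arm(commands=[{"travel": [0.05,0,0],"yaw": 0,"fingers": 0.5},{"travel": [0.05,0,0],"yaw": 0,"fingers": 0.5},{"travel": [0.05,0,0],"yaw": 0,"fingers": 0.5},{"travel": [0,0,0],"yaw": 0,"fingers": 0.5}])

```text
clock: 16.02
eef_pos: [0.4814, 0.0581, 0.0211]
eef_rot: [2.132, 2.295, -0.014]
ft_force: [-0.5, -23.9, 4.8]
grip_width: 0.0468
grasp_force: 11.8
```

>>> move_arm(commands=[{"travel": [-0.6,0,0],"yaw": 0,"fingers": 0.5},{"travel": [0,0,-0.9],"yaw": 0,"fingers": 0.5},{"travel": [0.1,0.3,-0.9],"yaw": 0,"fingers": 0.5},{"travel": [0.1,0.4,-0.9],"yaw": 0,"fingers": 0.5},{"travel": [0.1,0.4,-0.9],"yaw": 0,"fingers": 0.5},{"travel": [0,0.3,-0.9],"yaw": 0,"fingers": 0.5},{"travel": [0,0,0],"yaw": 0,"fingers": 0.5},{"travel": [0,0,0],"yaw": 0,"fingers": 0.5}])

```text
clock: 17.02
eef_pos: [0.5644, 0.0534, 0.2888]
eef_rot: [-2.139, -2.296, 0.002]
ft_force: [-0.3, 0.1, -0.7]
grip_width: 0.0466
grasp_force: 0.0
```

```bash
python3 - <<'E'
from h import *
s=manip.get_state(); np.save("T7.npy",wristT(s)); print(np.round(s["eef_pos"],4))
cv2.imwrite("pics/w7.png",manip.read_camera("wrist"))
E
```

```text
[0.5644 0.0534 0.2888]
```

>>> move_arm(commands=[{"travel": [-0.9,0,0],"yaw": 0,"fingers": 0.5},{"travel": [-0.9,0,0],"yaw": 0,"fingers": 0.5},{"travel": [-0.9,0,0],"yaw": 0,"fingers": 0.5},{"travel": [-0.9,-0.3,0],"yaw": 0,"fingers": 0.5},{"travel": [0,-0.3,0],"yaw": 0,"fingers": 0.5},{"travel": [0,0,0],"yaw": 0,"fingers": 0.5},{"travel": [0,0,0],"yaw": 0,"fingers": 0.5}])

```text
clock: 17.95
eef_pos: [0.5446, -0.1643, 0.2891]
eef_rot: [-2.14, -2.297, 0.0]
ft_force: [0.0, 0.6, -1.0]
grip_width: 0.0469
grasp_force: 0.0
```

```bash
python3 - <<'E'
from h import *
s=manip.get_state(); np.save("T8.npy",wristT(s)); print(np.round(s["eef_pos"],4))
im=manip.read_camera("wrist"); cv2.imwrite("pics/w8.png",im)
w=cv2.imread("pics/w7.png")
a=cv2.resize(w[40:220,180:450],None,fx=1.48,fy=1.65); 
# show dock crop on the left, knob on the right with equal heights
a=cv2.resize(w[60:260,180:460],(400,286)); b=cv2.resize(im[140:440,220:440],(396,540))
out=np.zeros((600,800,3),np.uint8); out[:286,:400]=a; out[:540,402:798]=b
cv2.imwrite("pics/both.png",out)
E
```

```text
[ 0.5446 -0.1643  0.2891]
```

View pics/both.png

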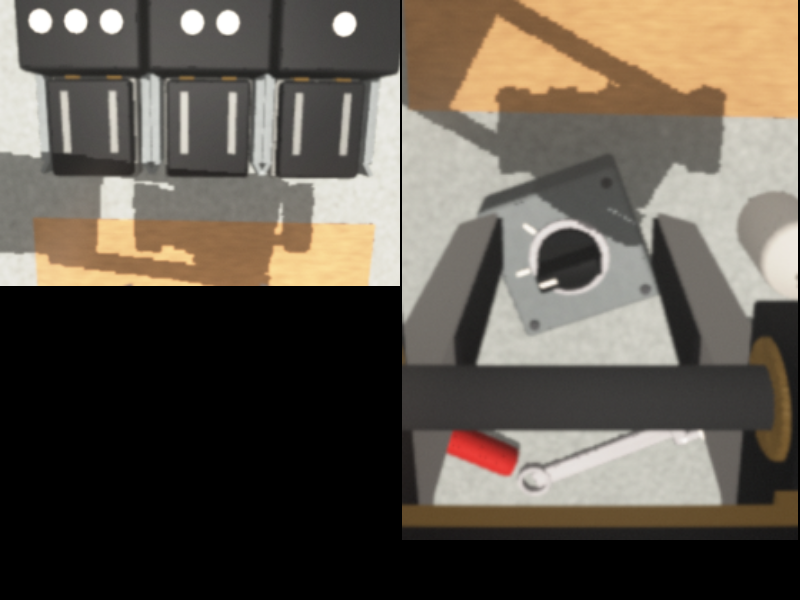

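Composite view: all three packs sit against the heads with rear edges level (rows 174–176). Knob: box screws at (607,183), (645,289), (534,325); the bar runs parallel to the lower edge, pointer at the left (547,285), ticks at (523,273) rest and (530,228) stop.

```bash
python3 - <<'E'
from h import *
T=np.load("T8.npy")
f=lambda l:(np.array(l,float)-[402,0])/1.8+[220,140]
s=plane("wrist",f([(607,183),(645,289),(534,325),(568,257)]),.045,T)[:,:2]
print(s.round(4).tolist()); c=(s[0]+s[2])/2
d=s[1]-s[2];e=s[0]-s[1]
a=np.degrees(np.arctan2(d[1],d[0])); a2=np.degrees(np.arctan2(e[1],e[0]))-90
print("centre",c,"bar angle",a,a2,np.linalg.norm(d),np.linalg.norm(e))
print(np.round(manip.get_state()["joints"],3))
E
```

```text
[[0.5709, -0.2162], [0.607, -0.2982], [0.5242, -0.335], [0.5466, -0.2761]]
centre [ 0.54756212 -0.27555979] bar angle 23.932593225666157 23.73242180586439 0.09058667745805879 0.08963289080818278
[-0.445  0.143  1.443  0.     1.557 -0.517]
```

>>> move_arm(commands=[{"travel": [0,0,0],"yaw": 1,"fingers": 0.5},{"travel": [0,0,0],"yaw": 1,"fingers": 0.5},{"travel": [0,0,0],"yaw": 1,"fingers": 0.5},{"travel": [0,0,0],"yaw": 1,"fingers": 0.5},{"travel": [0,0,0],"yaw": 1,"fingers": 0.5},{"travel": [0,0,0],"yaw": 1,"fingers": 0.5},{"travel": [0,0,0],"yaw": 1,"fingers": 0.5},{"travel": [0,0,0],"yaw": 1,"fingers": 0.5}])

```text
clock: 19.0
eef_pos: [0.5455, -0.164, 0.29]
eef_rot: [-2.799, -1.426, 0.0]
ft_force: [0.6, -0.4, 0.4]
grip_width: 0.0471
grasp_force: 0.0
```

>>> move_arm(commands=[{"travel": [0,0,0],"yaw": 1,"fingers": 0.5},{"travel": [0,0,0],"yaw": 1,"fingers": 0.5},{"travel": [0,0,0],"yaw": 1,"fingers": 0.5},{"travel": [0,0,0],"yaw": 1,"fingers": 0.5},{"travel": [0,0,0],"yaw": 1,"fingers": 0.5},{"travel": [0,0,0],"yaw": 1,"fingers": 0.5},{"travel": [-0.35,0.86,0],"yaw": 0,"fingers": 0.5},{"travel": [-0.35,0.86,0],"yaw": 0,"fingers": 0.5}])

```text
clock: 20.0
eef_pos: [0.5498, -0.276, 0.2904]
eef_rot: [3.071, 0.66, 0.001]
ft_force: [0.3, -0.0, -0.1]
grip_width: 0.0471
grasp_force: 0.0
```

>>> move_arm(commands=[{"travel": [0,0,0.9],"yaw": 0,"fingers": 0.5},{"travel": [0,0,0.9],"yaw": 0,"fingers": 0.5},{"travel": [0,0,0],"yaw": 0,"fingers": 0.5},{"travel": [0,0,0],"yaw": 0,"fingers": 0.5}])

```text
clock: 20.5
eef_pos: [0.5501, -0.2766, 0.1842]
eef_rot: [3.071, 0.656, 0.003]
ft_force: [0.7, 0.4, 0.3]
grip_width: 0.047
grasp_force: 0.0
```

>>> move_arm(commands=[{"travel": [-0.03,-0.03,0.7],"yaw": 0,"fingers": 0.5},{"travel": [0,0,0.7],"yaw": 0,"fingers": 0.5},{"travel": [0,0,0.4],"yaw": 0,"fingers": 0.5},{"travel": [0,0,0.32],"yaw": 0,"fingers": 0.5},{"travel": [0,0,0],"yaw": 0,"fingers": 0.5}])

```text
clock: 21.12
eef_pos: [0.5469, -0.2757, 0.0557]
eef_rot: [3.072, 0.655, 0.001]
ft_force: [-0.8, 1.1, -0.9]
grip_width: 0.0468
grasp_force: 0.0
```

>>> move_arm(commands=[{"travel": [0,0,0],"yaw": 0,"fingers": 0},{"travel": [0,0,0],"yaw": 0,"fingers": 0},{"travel": [0,0,0],"yaw": 0,"fingers": 0},{"travel": [0,0,0],"yaw": 0,"fingers": 0},{"travel": [0,0,0],"yaw": 0,"fingers": 0}], force=25)

```text
clock: 21.75
eef_pos: [0.5467, -0.2761, 0.0558]
eef_rot: [3.072, 0.654, 0.001]
ft_force: [0.4, -0.5, 1.7]
grip_width: 0.0136
grasp_force: 25.0
```

>>> move_arm(commands=[{"travel": [0,0,0],"yaw": 0.8,"fingers": 0},{"travel": [0,0,0],"yaw": 0.8,"fingers": 0},{"travel": [0,0,0],"yaw": 0.8,"fingers": 0},{"travel": [0,0,0],"yaw": 0.8,"fingers": 0},{"travel": [0,0,0],"yaw": 0.8,"fingers": 0},{"travel": [0,0,0],"yaw": 0.8,"fingers": 0},{"travel": [0,0,0],"yaw": 0.8,"fingers": 0},{"travel": [0,0,0],"yaw": 0.8,"fingers": 0}])

```text
clock: 22.75
eef_pos: [0.5468, -0.2765, 0.0558]
eef_rot: [3.132, -0.221, 0.002]
ft_force: [0.6, -1.4, 2.2]
grip_width: 0.0137
grasp_force: 25.0
```

>>> move_arm(commands=[{"travel": [0,0,0],"yaw": 0.8,"fingers": 0},{"travel": [0,0,0],"yaw": 0.8,"fingers": 0},{"travel": [0,0,0],"yaw": 0.8,"fingers": 0},{"travel": [0,0,0],"yaw": 0.8,"fingers": 0},{"travel": [0,0,0],"yaw": 0.8,"fingers": 0},{"travel": [0,0,0],"yaw": 0.8,"fingers": 0},{"travel": [0,0,0],"yaw": 0,"fingers": 0}])

```text
clock: 23.62
eef_pos: [0.5467, -0.2767, 0.0558]
eef_rot: [3.019, -0.863, 0.002]
ft_force: [0.6, -2.7, 1.6]
grip_width: 0.0141
grasp_force: 25.0
```

```bash
python3 - <<'E'
from h import *
s=manip.get_state(); print({k:np.round(s[k],3).tolist() for k in("eef_pos","eef_rot","ft_force","ft_torque","joints","grip_width","clock")})
E
```

```text
{'eef_pos': [0.547, -0.277, 0.056], 'eef_rot': [3.019, -0.863, 0.002], 'ft_force': [0.587, -2.671, 1.591], 'ft_torque': [-0.429, 0.277, 0.161], 'joints': [-0.609, 0.439, 1.569, -0.001, 1.131, 1.519], 'grip_width': 0.014, 'clock': 23.625}
```

>>> move_arm(commands=[{"travel": [0,0,0],"yaw": 0.4,"fingers": 0},{"travel": [0,0,0],"yaw": 0.4,"fingers": 0},{"travel": [0,0,0],"yaw": 0.4,"fingers": 0},{"travel": [0,0,0],"yaw": 0,"fingers": 0}])

```text
clock: 24.12
eef_pos: [0.5468, -0.2767, 0.0558]
eef_rot: [2.969, -1.021, 0.003]
ft_force: [-0.3, -5.4, 4.4]
grip_width: 0.0146
grasp_force: 26.2
```

```bash
python3 - <<'E'
from h import *
s=manip.get_state(); print({k:np.round(s[k],3).tolist() for k in("eef_rot","ft_force","ft_torque","grip_width","clock")})
E
```

```text
{'eef_rot': [2.969, -1.021, 0.003], 'ft_force': [-0.298, -5.402, 4.403], 'ft_torque': [-0.907, 0.195, 0.578], 'grip_width': 0.015, 'clock': 24.125}
```

The torque jumped from 0.16 to 0.58 N m, so the switch is at its stop. Releasing it.

>>> move_arm(commands=[{"travel": [0,0,0],"yaw": 0,"fingers": 1},{"travel": [0,0,0],"yaw": 0,"fingers": 1},{"travel": [0,0,0],"yaw": 0,"fingers": 1},{"travel": [0,0,0],"yaw": 0,"fingers": 1},{"travel": [0,0,-0.5],"yaw": 0,"fingers": 1},{"travel": [0,0,-0.9],"yaw": 0,"fingers": 1},{"travel": [0,0,-0.9],"yaw": 0,"fingers": 1},{"travel": [0,0,-0.9],"yaw": 0,"fingers": 1}])

```text
clock: 25.12
eef_pos: [0.545, -0.2738, 0.2474]
eef_rot: [-2.968, 1.021, 0.007]
ft_force: [0.8, -0.0, -0.0]
grip_width: 0.0905
grasp_force: 0.0
```

```bash
python3 - <<'E'
from h import *
# compare the untouched surroundings with the first pictures: count of changed pixels near each by-stander
for n,pts in dict(scene=[("tin",236,253),("tub",330,364),("bottle",367,320),("driver",206,340),("spanner",265,388),("red",170,268),("yellow",463,282)]).items():
    a=cv2.imread(f"pics/{n}0.png");b=manip.read_camera(n);cv2.imwrite("pics/sc9.png",b)
    for k,u,v in pts: print(k,np.mean(cv2.absdiff(a,b)[v-20:v+20,u-20:u+20]).round(1))
s=manip.get_state();print(np.round(s["eef_pos"],3),np.round(s["ft_force"],1),s["grip_width"],s["clock"])
E
```

```text
tin 14.3
tub 8.5
bottle 8.9
driver 9.0
spanner 10.0
red 6.3
yellow 8.3
[ 0.549 -0.276  0.257] [ 1.5 -1.6  4.9] 0.09314352303407109 25.175
```

```bash
python3 -c "
from cell import manip
print(manip.finish_job())"
```

```text
the job is handed in; nothing more can be done
None
```

I docked all three packs fully home in the order one, two, three studs, then turned the start switch to its stop and released it. I handed the job in at about 25 s without checking on camera that the switch sprang back, and no verdict came back.

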